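# Flip the status flag of the bolt's bay

### The arm

A 6-joint arm with a two-finger parallel gripper is mounted at the origin on a cart in front of the work surface, level with it; the furniture and walls round the work are solid. World frame = base frame: x ahead of the robot, y to its left, z up, the work surface at z = 0. Lengths are in m, angles in degrees, forces in N, time in s.
With the tool pointing down it reaches from about 0.325 to 0.925 m from the base axis. Payload 3.1 kg.
Tool frame: the origin (TCP) lies on the centre line of the jaws, within the pads' length; the fingertips stand bot.tips_ahead ahead of it and the grasp point (between the pads) lies 8 mm behind it (bot.tips_ahead is the distance from the TCP to the fingertips, in m); z points along the fingers, y is the line along which they close (so a half turn about z gives the same grasp; the last joint's range is limited). The gripper opens to 85 mm and grips with 20 to 120 N. Pads are 22 mm wide; open, the fingers measure 114 mm over their backs; the gripper's body (76 mm by 85 mm) begins 54 mm behind the grasp point. The pads swing forward as they close: fully open they stand 13 mm farther back than shut.
Start: joints at [69.66, 12.427, 92.441, -0, 75.132, -6.429], TCP at [0.15, 0.607, 0.242] pointing down, gripper open.
Joint ranges: [-157.48, 157.48], [-44.54, 120.13], [17.64, 146.25], [-64.5, 244.5], [7.68, 150.69], [-147.95, 147.95]. Speed limits (degrees/s): [159.86, 159.86, 180, 180, 180, 180].

### API

Orientations are given as a 3x3 rotation matrix whose columns are the frame's x, y, z axes.
In Python, from station import bot gives the robot as it stands.
- The arm moves only by the shell command python3 -m crank 'ROWS' [FORCE]. ROWS is JSON, a list of rows, each a list of 7 numbers: the shift along the tool's x, y, z in cm, then the turn, a rotation vector about the tool's x, y, z in rad, then the finger opening in cm, from 0 to 8.54. A call has 1 to 20 rows; each row shifts and turns the commanded pose from where the row before left it, along the tool's axes as they then stand; what a row does not reach is not made up. A row lasts 1/12 s, in which the tool goes at most 41.7 mm and 7.16 degrees, less where a joint would pass 70% of its speed; a pose out of reach is approached as far as the arm can. A call is refused whole if a number of a shift passes 4.17 or a number of a turn 0.125, either way. A call with a gripper value outside its range is refused whole. The fingers move at their own pace and stop on an object; FORCE is the grip in N (left out, the last holds). Time passes only in rows, so rows that do not move let the fingers close. It gives the time, the measured TCP pose, the force, the opening and the grip force at its end, in the units of the state.
- bot.read_state(): the state, without advancing time (a new reading comes with each control period).
- bot.read_camera(name): name is "side" or "top"; returns a dict with "color" (400x640x3 uint8, red, green, blue), "depth" (400x640 float32, m along the optical axis (not along the pixel's ray), 0 where there is no reading), "camera_matrix" (3x3 intrinsics, pixels), "dist_coeffs" ([k1, k2, p1, p2, k3] as OpenCV has them; the pictures are not rectified), "cam_to_world" (4x4, takes a point from camera to world coordinates). Camera axes: x right, y down, z forward; pixel columns grow to the right and rows downward; lengths in m; the calibration is good to about 2 mm. A picture is of the moment at which its call begins.
- bot.job_done(): hands the job in; it is judged then, once.
Trained networks look in a picture, given as the dict that the camera call returned (one of the last four; its "shot" number tells which), for a name from the list of things; names that differ only in an ending like _2 or _b are one class to them, and where a whole thing is asked for, a point or a joint stands for the part that bears it (a point fixed in the world has none). Each returns a list of dicts, best first, with "conf" (0 to 1); they miss things now and then, are a little off and sometimes report something else, mostly with a low value. They report only what shows in the picture. A call takes as long as a camera call. They do not tell look-alikes from the thing itself.
- bot.spot_in(picture, name): "xy" ([column, row] as shares, 0 to 1, of the picture: columns of its width, rows of its height, amid what is visible of it).
- bot.pinpoint(picture, name): "xy" ([column, row] as shares, 0 to 1, of the picture: columns of its width, rows of its height: a listed point, or the origin of a listed thing).
The state is a dict: "clock": time; "qpos": joint angles; "qd": joint speeds; "effort": joint torques, N m; "tcp_pos": TCP position; "ee_rot": TCP orientation; "contact_force": force on the tool from outside, world axes, zero at the start; "wrist_torque": the same for the moment, N m; "grip_width": finger opening in m; "grip_force": force on a finger pad.
Only numpy, scipy, OpenCV 4.12 (cv2) and the standard library are available. Lean on these libraries where they do the work, as an engineer would, in place of code of your own. Each camera call takes 0.05 s, during which the arm holds its last target. There are 200 camera calls.

### The job

The hexagon bolt with its nut on the three-bay inspection stand has passed its check, so mark its bay: with the fingertips, gently push the hinged flag in line with the bay that holds the bolt right over its pivot, until it lies flat on the far side and shows its ring face. Grip nothing; leave the other two flags as they are and the bolt, the other parts and the things beside the stand where they are.

Things in the scene. Friction and masses are not known exactly. Their poses are not given: they have to be found in the camera images.
- status_stand: the three-bay stand, fixed to the bench: wooden board 212 x 300 x 10 mm; each flag hangs between two steel cheeks 67 mm apart, tops 68 mm over the bench, only the board under it; origin on the bench top straight below the middle flag's axle; its z is up, its x points from the bays to the far side (square to the axles), its y runs along the axles to the left. Bays on its -x side, flags behind them
- flag_left (a joint): angle of the left flag: 0 = flat on the near side, bar face up (all flags start within 0.12 of this); 1.57 = upright; 3.14 = turned right over, flat on the far side, ring face up (the rubbery stop). The hinge is stiff (about 0.03 N m of friction), so the flag stays at any angle; fingers rub hard on it, so follow its arc
- flag_left_pivot (a point): centre of the left flag's axle (10 mm thick), 62 mm above the bench, parallel to the stand's y. The flag is a flat aluminium plate 4 mm thick and 60 mm wide that reaches 65 mm from the axle (to the stand's -x at angle 0, its end hanging free); one face has a raised dark bar, the other a raised dark ring
- flag_left_tail (a point): middle of the outer end of the left flag's tail: a tongue 30 mm wide and 4 mm thick, in line with the plate but on the other side of the axle, reaching 40 mm from it (to the stand's +x at angle 0; turns with the flag). Pressing the tail down tips the plate up
- bay_left (a point): centre of the floor of the left bay (a rectangle 55 x 72 mm edged with a dark strip on the board, 10 mm above the bench), 92 mm from the left flag's axle on the robot's side. The bay in line with a flag belongs to that flag
- flag_middle (a joint): angle of the middle flag: 0 = flat on the near side, bar face up (all flags start within 0.12 of this); 1.57 = upright; 3.14 = turned right over, flat on the far side, ring face up (the rubbery stop). The hinge is stiff (about 0.03 N m of friction), so the flag stays at any angle; fingers rub hard on it, so follow its arc
- flag_middle_pivot (a point): centre of the middle flag's axle (10 mm thick), 62 mm above the bench, parallel to the stand's y. The flag is a flat aluminium plate 4 mm thick and 60 mm wide that reaches 65 mm from the axle (to the stand's -x at angle 0, its end hanging free); one face has a raised dark bar, the other a raised dark ring
- flag_middle_tail (a point): middle of the outer end of the middle flag's tail: a tongue 30 mm wide and 4 mm thick, in line with the plate but on the other side of the axle, reaching 40 mm from it (to the stand's +x at angle 0; turns with the flag). Pressing the tail down tips the plate up
- bay_middle (a point): centre of the floor of the middle bay (a rectangle 55 x 72 mm edged with a dark strip on the board, 10 mm above the bench), 92 mm from the middle flag's axle on the robot's side. The bay in line with a flag belongs to that flag
- flag_right (a joint): angle of the right flag: 0 = flat on the near side, bar face up (all flags start within 0.12 of this); 1.57 = upright; 3.14 = turned right over, flat on the far side, ring face up (the rubbery stop). The hinge is stiff (about 0.03 N m of friction), so the flag stays at any angle; fingers rub hard on it, so follow its arc
- flag_right_pivot (a point): centre of the right flag's axle (10 mm thick), 62 mm above the bench, parallel to the stand's y. The flag is a flat aluminium plate 4 mm thick and 60 mm wide that reaches 65 mm from the axle (to the stand's -x at angle 0, its end hanging free); one face has a raised dark bar, the other a raised dark ring
- flag_right_tail (a point): middle of the outer end of the right flag's tail: a tongue 30 mm wide and 4 mm thick, in line with the plate but on the other side of the axle, reaching 40 mm from it (to the stand's +x at angle 0; turns with the flag). Pressing the tail down tips the plate up
- bay_right (a point): centre of the floor of the right bay (a rectangle 55 x 72 mm edged with a dark strip on the board, 10 mm above the bench), 92 mm from the right flag's axle on the robot's side. The bay in line with a flag belongs to that flag
- hex_bolt: steel hexagon bolt with a nut on its end, 18 x 57 x 16 mm, loose, lying along its y in one of the bays; origin at the middle of its length, on the board
- pipe_plug: steel pipe plug, 22 x 25 x 24 mm, loose, standing in another bay; origin at the centre of its underside
- brass_nipple: brass pipe nipple, 27 x 46 x 24 mm, loose, lying in another bay; origin at the centre of its underside
- grease_tin: round tin with a lid, 70 mm across, 46 mm high, loose on the bench left of the stand; origin at the centre of its underside; a bystander
- tape_electrical: roll of dark tape, 57 mm across, 19 mm high, loose on the bench right of the stand; origin at the centre of its underside; a bystander
Not all that is in view belongs to the job. There is more than one size of the hex_bolt; the one meant has the size given above.

How it is judged:
By the outcome, as a careful person would: the job done as asked, in the order asked, and still so for the second after the job is handed in, with the robot touching nothing.
It also fails if it takes over 45 s, if anything falls off the work surface, if the arm or the gripper's body presses on something with over 40 N, if the wrist force passes 120 N, or if a joint passes its speed limit or range.

## Working session

There is one attempt and no reset: what is moved stays moved. The work goes in short steps, Python scripts to look and compute and a shell command to move; the robot and the scene stay as the last step left them, time stands still between calls to the robot, and variables do not carry over. Pictures are saved under pics/ and viewed, at most 10 in all, crops included, and the job is handed in when it is done.

```bash
mkdir -p pics; cat > h.py <<'E'
import numpy as np, cv2
from station import bot
def ray(p,uv):
    n=cv2.undistortPoints(np.array([[uv]],float),p["camera_matrix"],np.array(p["dist_coeffs"]))[0,0]
    T=np.array(p["cam_to_world"]);d=T[:3,:3]@np.array([n[0],n[1],1]);return T[:3,3],d
def atz(p,uv,z):
    o,d=ray(p,uv);return o+d*(z-o[2])/d[2]
E
python3 - <<'E'
from h import *
zs={}
for s in ("left","middle","right"):
    zs["flag_%s_pivot"%s]=.062; zs["flag_%s_tail"%s]=.062; zs["bay_"+s]=.01
for n in ("hex_bolt","pipe_plug","brass_nipple"): zs[n]=.01
zs.update(grease_tin=0,tape_electrical=0,status_stand=0)
for c in ("top","side"):
    p=bot.read_camera(c); cv2.imwrite(f"pics/{c}.png",p["color"][:,:,::-1])
    print(c,np.round(p["cam_to_world"],3).tolist())
    for n,z in zs.items():
        for r in bot.pinpoint(p,n)[:3]:
            uv=np.array(r["xy"])*[640,400]; print(n,round(r["conf"],2),uv.round(),atz(p,uv,z).round(4))
print(bot.tips_ahead)
s=bot.read_state();print(s["clock"],s["tcp_pos"],np.round(s["ee_rot"],3).tolist())
E
```

```text
top [[-0.017, -0.988, 0.154, 0.465], [-1.0, 0.014, -0.021, 0.021], [0.018, -0.155, -0.988, 1.033], [0.0, 0.0, 0.0, 1.0]]
flag_left_pivot 0.89 [303. 205.] [0.5995 0.0155 0.062 ]
flag_left_tail 0.97 [302. 181.] [0.649  0.0169 0.062 ]
flag_left_tail 0.74 [355. 206.] [ 0.5946 -0.0916  0.062 ]
bay_left 0.82 [305. 250.] [0.5103 0.0107 0.01  ]
flag_middle_pivot 0.56 [351. 204.] [ 0.5997 -0.083   0.062 ]
flag_middle_tail 0.98 [354. 185.] [ 0.6394 -0.0901  0.062 ]
bay_middle 0.55 [351. 251.] [ 0.5056 -0.0856  0.01  ]
bay_middle 0.46 [394. 248.] [ 0.5104 -0.1774  0.01  ]
bay_middle 0.18 [304. 247.] [0.5154 0.0138 0.01  ]
flag_right_pivot 0.82 [395. 200.] [ 0.6065 -0.1735  0.062 ]
flag_right_pivot 0.22 [352. 249.] [ 0.5085 -0.0824  0.062 ]
flag_right_tail 0.59 [395. 185.] [ 0.6378 -0.1749  0.062 ]
flag_right_tail 0.43 [397. 250.] [ 0.5039 -0.1731  0.062 ]
bay_right 0.79 [394. 251.] [ 0.5047 -0.1775  0.01  ]
bay_right 0.52 [344. 209.] [ 0.5969 -0.074   0.01  ]
bay_right 0.33 [351. 207.] [ 0.6011 -0.0889  0.01  ]
hex_bolt 0.73 [271. 140.] [0.7509 0.0822 0.01  ]
hex_bolt 0.61 [189. 224.] [0.5696 0
[... 1072 characters left out ...]
0.062 ]
flag_right_tail 0.85 [388. 178.] [ 0.6393 -0.1827  0.062 ]
bay_right 0.89 [406. 227.] [ 0.5039 -0.1776  0.01  ]
bay_right 0.64 [322. 199.] [ 0.6754 -0.0017  0.01  ]
hex_bolt 0.57 [340. 251.] [0.5075 0.0164 0.01  ]
hex_bolt 0.51 [241. 265.] [0.5656 0.2643 0.01  ]
hex_bolt 0.46 [287. 187.] [0.7522 0.0759 0.01  ]
pipe_plug 0.62 [376. 236.] [ 0.5117 -0.0897  0.01  ]
brass_nipple 0.51 [409. 228.] [ 0.4995 -0.1819  0.01  ]
grease_tin 0.97 [287. 250.] [0.566  0.1407 0.    ]
tape_electrical 0.53 [430. 192.] [ 0.5872 -0.3017 -0.    ]
status_stand 0.82 [360. 213.] [ 0.5972 -0.0846  0.    ]
0.011
1.6 [0.15024093 0.60669331 0.24232329] [[-0.971, 0.24, 0.0], [0.24, 0.971, 0.0], [-0.0, 0.0, -1.0]]
```

View pics/top.png

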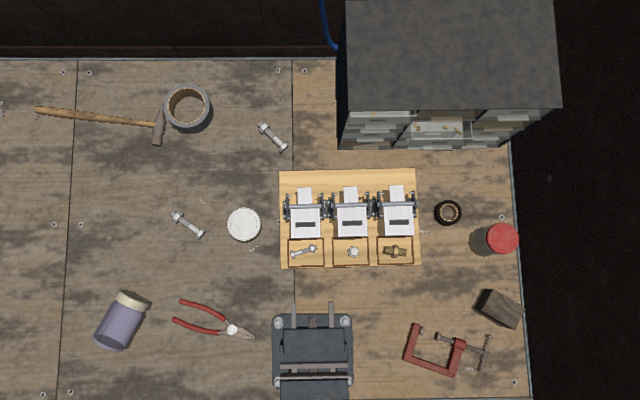

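View pics/side.png

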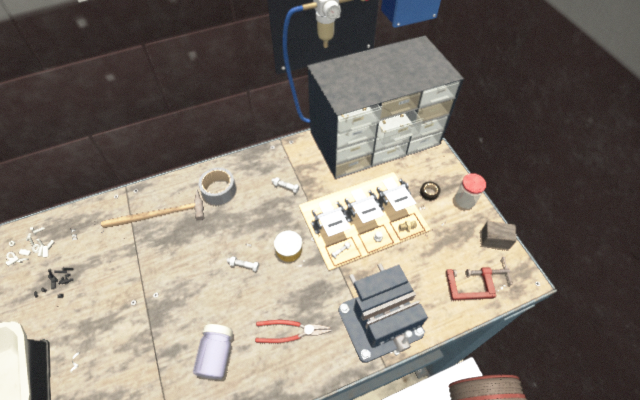

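The top picture shows the bolt with nut in the left bay (about 303,251), with the plug at (352,251) and the nipple at (395,251). The look-alike bolts lie off the stand at (188,224) and (272,136). The left flag is therefore the target, with its pivot near (303,207). Next I'll refine the stand pose.

```bash
python3 - <<'E'
from h import *
p=bot.read_camera("top"); im=p["color"]; d=p["depth"]
v,u=np.mgrid[0:400,0:640]
n=cv2.undistortPoints(np.stack([u,v],-1).reshape(-1,1,2).astype(float),p["camera_matrix"],np.array(p["dist_coeffs"]))[:,0]
T=np.array(p["cam_to_world"]); z=d.reshape(-1,1)
P=(np.c_[n,np.ones(len(n))]*z)@T[:3,:3].T+T[:3,3]; P=P.reshape(400,640,3)
reg=(u>270)&(u<430)&(v>160)&(v<275)
hsv=cv2.cvtColor(im,cv2.COLOR_RGB2HSV)
m=(reg&(hsv[...,1]>70)&(hsv[...,2]>120)&(hsv[...,0]>8)&(hsv[...,0]<28)).astype(np.uint8)
m=cv2.morphologyEx(m,cv2.MORPH_OPEN,np.ones((3,3)))
uv=np.argwhere(m)[:,::-1]
W=np.array([atz(p,q,.01)[:2] for q in uv.astype(float)])
print(cv2.minAreaRect((W*1000).astype(np.float32)),len(W))
fl=reg&(P[...,2]>.05)&(P[...,2]<.085)&(hsv[...,1]<40)&(hsv[...,2]>140)
nn,lab,st,ce=cv2.connectedComponentsWithStats(fl.astype(np.uint8))
for i in range(1,nn):
    if st[i,4]>150:
        q=P[lab==i]; print(st[i],q.mean(0).round(4),np.percentile(q,[1,99],axis=0).round(4).tolist(),np.linalg.lstsq(np.c_[q[:,0]-.6,np.ones(len(q))],q[:,2],rcond=None)[0].round(3))
for a,b in ((.50,"bay"),): pass
q=P[(P[...,0]>.2)&(P[...,0]<.44)&(abs(P[...,1]+.02)<.12)];print("vise maxz",np.percentile(q[:,2],99.5), q[q[:,2]>.03].max(0))
q=P[(P[...,2]>.15)&(P[...,1]<.1)];print("cab",q.min(0),q.max(0))
c=im[160:275,270:430]; cv2.imwrite("pics/crop.png",cv2.resize(c[:,:,::-1],None,fx=5,fy=5,interpolation=cv2.INTER_CUBIC))
E
```

```text
((579.5382080078125, -97.06680297851562), (328.4516296386719, 244.57594299316406), 89.2098617553711) 9246
[ 382  185   33   51 1109] [ 0.5805 -0.1777  0.0662] [[0.5357, -0.2102, 0.0582], [0.6376, -0.1485, 0.0723]] [-0.074  0.065]
[ 289  187   34   51 1130] [0.5781 0.0114 0.0662] [[0.5328, -0.0176, 0.0596], [0.6343, 0.0414, 0.0716]] [-0.073  0.065]
[ 335  186   34   51 1121] [ 0.5786 -0.0828  0.0669] [[0.5337, -0.1126, 0.0585], [0.635, -0.0537, 0.0737]] [-0.106  0.065]
vise maxz 0.16633193476320843 [0.40772477 0.07292261 0.16911496]
cab [ 0.239976   -0.48293236  0.15000366] [0.98419905 0.05425657 1.03250209]
```

View pics/crop.png

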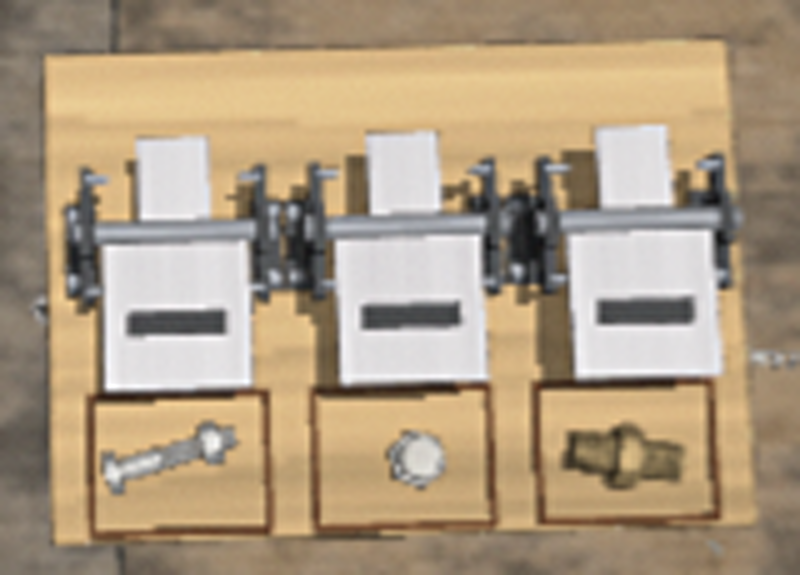

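```bash
python3 -m crank '[[0,0,0,0,0,-0.085,0],[0,0,0,0,0,-0.085,0],[0,0,0,0,0,-0.085,0],[-1,-1.2,0,0,0,0,0],[-2,-2.4,0,0,0,0,0],[-2.7,-3.1,0,0,0,0,0],[-2.7,-3.1,0,0,0,0,0],[-2.7,-3.1,0,0,0,0,0],[-2.7,-3.1,0,0,0,0,0],[-2.7,-3.1,0,0,0,0,0],[-2.7,-3.1,0,0,0,0,0],[-2.7,-3.1,0,0,0,0,0],[-2.7,-3.1,0,0,0,0,0],[-2.7,-3.1,0,0,0,0,0],[-2.7,-3.1,0,0,0,0,0],[-2.7,-3.1,0,0,0,0,0],[-2.7,-3.1,0,0,0,0,0],[-2.7,-3.1,0,0,0,0,0]]'; cat > s.py <<'E'
from h import *
s=bot.read_state();P=np.array([.597,.0115,.062])
t=np.array(s["tcp_pos"])+np.array(s["ee_rot"])[:,2]*bot.tips_ahead
print("t%.2f"%s["clock"],"tip-pivot mm",((t-P)*1000).round(1),"F",np.round(s["contact_force"],1),"grip",s["grip_width"],bot.tips_ahead,np.round(s["ee_rot"],3).tolist())
E
python3 s.py
```

```text
clock: 3.15
tcp_pos: [0.5374, 0.1697, 0.2425]
ee_rot: [[-1.0, -0.01, 0.0], [-0.01, 1.0, -0.0], [-0.0, -0.0, -1.0]]
contact_force: [0.7, 1.2, 1.0]
grip_width: 0.0001
grip_force: 0.0
t3.15 tip-pivot mm [-59.6 158.2 169.5] F [0.7 1.2 1. ] grip 0.00012163140486864099 0.011 [[-1.0, -0.01, 0.0], [-0.01, 1.0, -0.0], [-0.0, -0.0, -1.0]]
```

```bash
python3 -m crank '[[-1.8,-2.5,0,0,0,0,0],[-1.8,-2.65,0,0,0,0,0],[-1.8,-2.65,0,0,0,0,0],[-1.8,-2.65,0,0,0,0,0],[-1.8,-2.65,0,0,0,0,0],[-1.45,-2.5,0,0,0,0,0],[0,0,2,0,0,0,0],[0,0,3,0,0,0,0],[0,0,3,0,0,0,0],[0,0,3,0,0,0,0],[0,0,2,0,0,0,0],[0,0,1,0,0,0,0],[0,0,0.5,0,0,0,0],[0,0,0,0,0,0,0],[0,0,0,0,0,0,0]]' >/dev/null; python3 s.py
python3 - <<'E'
from h import *
for c in("top","side"):
    p=bot.read_camera(c)["color"]
    r=p[130:280,250:430] if c=="top" else p[120:270,270:450]
    cv2.imwrite(f"pics/{c}2.png",cv2.resize(r[:,:,::-1],None,fx=4,fy=4,interpolation=cv2.INTER_CUBIC))
a=[cv2.imread(f"pics/{c}2.png") for c in("top","side")]
cv2.imwrite("pics/two.png",cv2.resize(np.hstack(a),(800,334)))
E
```

```text
t4.40 tip-pivot mm [47.1  5.8 25.8] F [-0.2  0.3  0.2] grip 1.4805759447445216e-05 0.011 [[-1.0, -0.012, 0.002], [-0.012, 1.0, -0.0], [-0.002, -0.0, -1.0]]
```

View pics/side2.png

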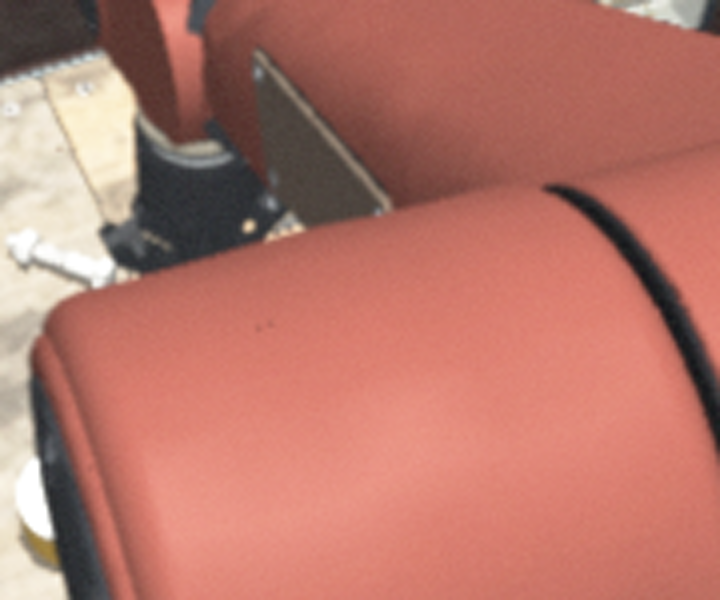

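```bash
python3 -m crank '[[0.1,-0.3,0.8,0,0,0,0],[0.1,-0.28,0.8,0,0,0,0],[0,0,0.6,0,0,0,0],[0,0,0.3,0,0,0,0],[0.05,0,0.4,0,0,0,0],[0.07,0,0.4,0,0,0,0],[0.1,0,0.4,0,0,0,0],[0.1,0,0.4,0,0,0,0],[0,0,0,0,0,0,0],[0,0,0,0,0,0,0]]' >/dev/null; python3 s.py
```

```text
t5.33 tip-pivot mm [ 40.5   0.5 -17.2] F [ 0.4  0.3 -0.5] grip -0.0002227420072460654 0.011 [[-1.0, -0.012, -0.001], [-0.012, 1.0, 0.0], [0.001, 0.0, -1.0]]
```

```bash
python3 -m crank '[[0.15,0,0.3,0,0,0,0],[0.2,0,0.3,0,0,0,0],[0.25,0,0.25,0,0,0,0],[0.25,0,0.2,0,0,0,0],[0.2,0,0.15,0,0,0,0],[0.15,0,0.15,0,0,0,0],[0,0,0,0,0,0,0],[0,0,0,0,0,0,0]]' >/dev/null; python3 s.py
```

```text
t6.00 tip-pivot mm [ 27.9   0.1 -30.6] F [ 0.1 -0.3  1.5] grip 2.9643235985932717e-05 0.011 [[-1.0, -0.012, -0.002], [-0.012, 1.0, 0.0], [0.002, 0.0, -1.0]]
```

```bash
python3 -m crank '[[-0.2,0,-0.4,0,0,0,0],[-0.2,0,-0.8,0,0,0,0],[0,0,-2,0,0,0,0],[0,0,-3.5,0,0,0,0],[0,0,-3.5,0,0,0,0],[0,0,-3.5,0,0,0,0],[0,0,-2,0,0,0,0],[1,2,0,0,0,0,0],[2,3.5,0,0,0,0,0],[2,3.5,0,0,0,0,0],[2,3.5,0,0,0,0,0],[2,3.5,0,0,0,0,0],[1.5,2,0,0,0,0,0],[0,0,0,0,0,0,0]]' >/dev/null; python3 s.py
python3 - <<'E'
from h import *
p=bot.read_camera("side");cv2.imwrite("pics/s3.png",cv2.resize(p["color"][150:270,280:440,::-1],None,fx=3,fy=3,interpolation=cv2.INTER_CUBIC))
p=bot.read_camera("top");cv2.imwrite("pics/t3.png",cv2.resize(p["color"][150:280,270:430,::-1],None,fx=3,fy=3,interpolation=cv2.INTER_CUBIC))
a,b=cv2.imread("pics/s3.png"),cv2.imread("pics/t3.png");H=min(len(a),len(b))
cv2.imwrite("pics/c3.png",cv2.resize(np.hstack([a[:H],b[:H]]),(800,300)))
E
```

```text
t7.17 tip-pivot mm [-77.4 182.7 127.5] F [ 1.  -0.5 -0.1] grip -0.0002892648178704146 0.011 [[-1.0, -0.017, -0.002], [-0.017, 1.0, 0.002], [0.002, 0.002, -1.0]]
```

View pics/c3.png

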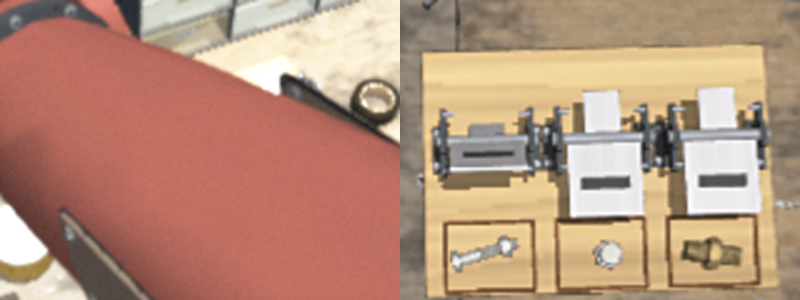

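The top view shows the left flag (about 485,155 in the composite) tipped up, and the other flags and parts unmoved. I'll measure its angle.

```bash
python3 - <<'E'
from h import *
p=bot.read_camera("top"); d=p["depth"]
v,u=np.mgrid[180:240,285:325]
n=cv2.undistortPoints(np.stack([u,v],-1).reshape(-1,1,2).astype(float),p["camera_matrix"],np.array(p["dist_coeffs"]))[:,0]
T=np.array(p["cam_to_world"])
P=(np.c_[n,np.ones(len(n))]*d[180:240,285:325].reshape(-1,1))@T[:3,:3].T+T[:3,3]
P-=[.597,.0115,.062]; P=P[(P[:,2]>.01)&(abs(P[:,1])<.027)]
for z in range(10,75,5):
    q=P[(P[:,2]*1000>z)&(P[:,2]*1000<=z+5)]
    if len(q): print(z,len(q),(q.mean(0)*1000).round(1))
E
```

```text
10 27 [-4.   0.7 12.4]
15 24 [-6.5 -4.3 17.2]
20 26 [-9.4  4.4 22.8]
25 24 [-11.4  -1.2  27.3]
30 20 [-14.1  -3.   32.8]
35 31 [-16.5  -1.   37.9]
40 33 [-19.2   2.2  42.2]
45 27 [-22.1   0.1  47.6]
50 31 [-24.9  -1.2  52.6]
55 65 [-28.7   0.6  57.8]
60 5 [-29.7   1.1  60.6]
```

```bash
python3 -m crank '[[-0.3,-2,0,0,0,0,0],[-0.4,-3.3,0,0,0,0,0],[-0.4,-3.3,0,0,0,0,0],[-0.4,-3.3,0,0,0,0,0],[-0.3,-3.3,0,0,0,0,0],[-0.2,-2,0,0,0,0,0],[0,-0.8,0,0,0,0,0],[0,0,1.5,0,0,0,0],[0,0,2.5,0,0,0,0],[0,0,2.5,0,0,0,0],[0,0,1.5,0,0,0,0],[0,0,0.7,0,0,0,0],[0,0,0,0,0,0,0],[0,0,0,0,0,0,0]]' >/dev/null; python3 s.py
```

```text
t8.48 tip-pivot mm [-51.7  -1.   40.2] F [0.5 0.2 0.1] grip 0.00010422330711067979 0.011 [[-1.0, -0.012, 0.0], [-0.012, 1.0, 0.0], [-0.0, 0.0, -1.0]]
```

```bash
python3 -m crank '[[-0.5,0,0,0,0,0,0],[-0.4,0,0,0,0,0,0],[-0.3,0,-0.07,0,0,0,0],[-0.3,0,-0.1,0,0,0,0],[-0.3,0,-0.1,0,0,0,0],[-0.3,0,-0.1,0,0,0,0],[-0.3,0,-0.1,0,0,0,0],[-0.3,0,-0.08,0,0,0,0],[-0.3,0,-0.07,0,0,0,0],[-0.3,0,-0.05,0,0,0,0],[-0.3,0,-0.03,0,0,0,0],[-0.27,0,0,0,0,0,0],[0,0,0,0,0,0,0],[0,0,0,0,0,0,0]]' >/dev/null; python3 s.py
```

```text
t9.65 tip-pivot mm [-13.2  -0.4  46.7] F [-0.3 -0.5 -0.1] grip 0.0001674872716302131 0.011 [[-1.0, -0.012, 0.0], [-0.012, 1.0, 0.0], [-0.0, 0.0, -1.0]]
```

```bash
python3 -m crank '[[-0.42,0,0.01,0,0,0,0],[-0.42,0,0.02,0,0,0,0],[-0.4,0,0.05,0,0,0,0],[-0.4,0,0.1,0,0,0,0],[-0.39,0,0.14,0,0,0,0],[-0.37,0,0.18,0,0,0,0],[-0.36,0,0.21,0,0,0,0],[-0.33,0,0.24,0,0,0,0],[-0.31,0,0.26,0,0,0,0],[-0.29,0,0.29,0,0,0,0],[-0.26,0,0.32,0,0,0,0],[-0.24,0,0.33,0,0,0,0],[-0.2,0,0.36,0,0,0,0],[-0.17,0,0.37,0,0,0,0],[-0.15,0,0.38,0,0,0,0],[0,0,0,0,0,0,0],[0,0,0,0,0,0,0]]' >/dev/null; python3 s.py
```

```text
t11.07 tip-pivot mm [33.   0.3 13.5] F [-0.2 -0.4  0.7] grip -0.00021200691164954282 0.011 [[-1.0, -0.012, -0.002], [-0.012, 1.0, 0.0], [0.002, 0.0, -1.0]]
```

```bash
python3 -m crank '[[-0.12,0,0.3,0,0,0,0],[-0.1,0,0.3,0,0,0,0],[-0.08,0,0.3,0,0,0,0],[0,0,0.2,0,0,0,0],[0,0,0,0,0,0,0],[0,0,0,0,0,0,0]]' >/dev/null; python3 s.py;  python3 -m crank '[[0,0,0.1,0,0,0,0],[0,0,0.1,0,0,0,0],[0,0,0,0,0,0,0],[0,0,0,0,0,0,0]]' >/dev/null; python3 s.py
```

```text
t11.57 tip-pivot mm [36.4  0.3  2.9] F [-0.7 -0.4 -0.7] grip -0.0001196523730536867 0.011 [[-1.0, -0.012, -0.001], [-0.012, 1.0, 0.0], [0.001, 0.0, -1.0]]
t11.90 tip-pivot mm [36.9  0.2  2. ] F [-2.5 -0.2  4.3] grip 6.606297309619483e-06 0.011 [[-1.0, -0.012, 0.0], [-0.012, 1.0, -0.0], [-0.0, -0.0, -1.0]]
```

```bash
python3 -m crank '[[0,0,-0.3,0,0,0,0],[0,0,-1.5,0,0,0,0],[0,0,-3,0,0,0,0],[0,0,-3.5,0,0,0,0],[0,0,-3.5,0,0,0,0],[0,0,-2.5,0,0,0,0],[1,2,0,0,0,0,0],[2,3.5,0,0,0,0,0],[2,3.5,0,0,0,0,0],[2,3.5,0,0,0,0,0],[2,3.5,0,0,0,0,0],[1.5,2,0,0,0,0,0],[0,0,0,0,0,0,0]]' >/dev/null; python3 s.py
python3 - <<'E'
from h import *
p=bot.read_camera("top");cv2.imwrite("pics/t4.png",cv2.resize(p["color"][140:280,230:460,::-1],None,fx=3,fy=3,interpolation=cv2.INTER_CUBIC))
d=p["depth"];T=np.array(p["cam_to_world"])
v,u=np.mgrid[150:240,285:325]
n=cv2.undistortPoints(np.stack([u,v],-1).reshape(-1,1,2).astype(float),p["camera_matrix"],np.array(p["dist_coeffs"]))[:,0]
P=(np.c_[n,np.ones(len(n))]*d[150:240,285:325].reshape(-1,1))@T[:3,:3].T+T[:3,3]
P-=[.597,.0115,.062]; P=P[(P[:,2]>-.02)&(P[:,2]<.03)&(abs(P[:,1])<.025)&(P[:,0]>.01)]
print(len(P),P[:,0].max(),np.polyfit(P[:,0],P[:,2],1))
E
```

```text
t12.98 tip-pivot mm [-73.9 182.8 143.6] F [ 0.4  0.  -0.2] grip 0.00010631804527387775 0.011 [[-1.0, -0.017, -0.002], [-0.017, 1.0, 0.002], [0.002, 0.002, -1.0]]
625 0.06503733902679332 [-0.00631494  0.00294046]
```

View pics/t4.png

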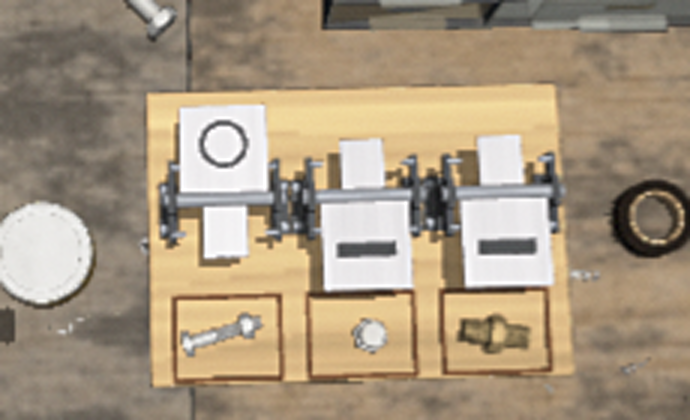

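The left flag lies flat with its ring face up at (222,145), at a measured slope of about 0. Everything else is unmoved, and the arm is clear.

```bash
python3 -c "
from station import bot
print(bot.job_done())"
```

```text
the job is handed in; nothing more can be done
None
```

The left flag, in line with the bay holding the bolt, is turned right over and lies flat with its ring face up; nothing else moved, and the job was handed in at about 13 s.

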